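# Make up a carving kit and a polishing kit

### The job

Make up the two kits: for carving, in the dark tray, lay the thick bone offcut in the nest and then the dark-handled chisel over it, centred on the saddles, handle in the wide one and blade in the narrow slot. For polishing, in the pale tray, lay the thin straight bone strip in the nest, then the black handpiece centred over it on the two saddles, and put the felt wheel flat in the round pocket at the end. Everything should lie square and fully down in its place; the pale-handled chisel and the fin-shaped blank belong to neither kit and stay where they are.

Things in the scene. Friction and masses are not known exactly. Their poses are not given: they have to be found in the camera images.
- dark_tray: Dark wood board 72x172x12 mm, fixed; origin centre of underside, y long axis, z up. Centred nest for the offcut: floor z=12, 44(x) x 66(y), strips 6 high, long sides open for fingers at |y|<20. Saddles 10 thick: wide one at y=+50 (flat seat 24 wide, z=30), blade slot at y=-50 (seat 13 wide, z=39), 45-degree flanks up to z=42, 49. Laid chisel: origin at (0,0,30), its y along the tray's y.
- pale_tray: Pale wood board 72 mm wide, y=-66..116, 12 thick; origin on underside midway between saddles, y long axis. Centred nest for the strip: floor z=12, 42(x) x 84(y), side strips 6 high, open for fingers at |y|<22. Equal saddles 8 thick at y=+-46: seat 12 wide, z=26, 45-degree flanks to z=38; handpiece axis comes to z=35.5. Round pocket at (0,88): 36 inside, floor z=12, rim 3.5 high, 4 thick.
- bone_offcut: Thick cream-coloured raw bone offcut, a rounded rectangle 28 (x) x 48 (y) x 11 mm (z), 30 g, lying loose. Origin: centre of its underside; y along its length, z up.
- dark_chisel: Carving chisel with a dark red-brown turned wooden handle, 144 mm long along y, loose. Origin: midway along it, on the underside (handle lies on z=0), z up. Handle y=-3..71 mm, 22 mm high, 16 mm wide between the pads: grip it there, at about y=20, near the balance point. Blade y=-72..-4, 6 mm wide, underside 9 mm above z=0.
- bone_strip: Thin flat yellowish bone strip with straight sawn edges and clipped corners, longer and thinner than the offcut, 26 (x) x 63 (y) x 5 mm (z), 20 g, lying loose. Origin: centre of its underside; y along its length, z up.
- handpiece_mid (a point): Middle of the axis of the loose black rotary-tool handpiece, a round bar 19 mm in diameter and 120 mm long along y, tapering at one end; the point lies 9.5 mm above the surface on which the handpiece lies. It may roll. Either end may point either way.
- felt_wheel: Small cream-grey felt polishing wheel, a disc 22 mm in diameter and 10 mm thick with a hole, lying flat and loose. Origin: centre of its underside, z up.
- pale_chisel: Carving chisel with a pale wooden handle, same form as the dark one (21 x 144 x 21 mm, long axis y, origin midway on the underside), lying loose among the stock. It belongs to neither kit.
- fin_blank: Flat fin-shaped bone blank, wide at one end, 37 x 76 x 6 mm, lying loose at the back. Origin: centre of its underside, y along its length. It belongs to neither kit.

How it is judged:
By the outcome, as a careful person would: the job done as asked, in the order asked, and still so for the second after the job is handed in, with the robot touching nothing.
It also fails if it takes over 115 s, if anything falls off the work surface, if the arm or the gripper's body presses on something with over 40 N, if the wrist force passes 120 N, or if a joint passes its speed limit or range.

### The arm

A 6-joint arm with a two-finger parallel gripper is mounted at the origin on a cart in front of the work surface, level with it; the furniture and walls round the work are solid. World frame = base frame: x ahead of the robot, y to its left, z up, the work surface at z = 0. Lengths are in m, angles in rad, forces in N, time in s.
With the tool pointing down it reaches from about 0.275 to 0.825 m from the base axis. Payload 4.9 kg.
Tool frame: the origin (TCP) lies midway between the tips of the shut fingers; the grasp point (between the pads) lies 19 mm behind it (bot.grip_depth is the distance from the TCP to the grasp point, in m); y points along the fingers, x is the direction in which the jaws open and shut, and the axes are right-handed (so a half turn about y gives the same grasp; the last joint's range is limited). The gripper opens to 85 mm and grips with 20 to 120 N. Pads are 22 mm wide; open, the fingers measure 114 mm over their backs; the gripper's body (76 mm by 85 mm) begins 54 mm behind the grasp point. The pads swing forward as they close: fully open they stand 13 mm farther back than shut.
Start: joints at [-1.28, 0.326, -0.193, 1.052, 0, 1.437], TCP at [0.227, -0.501, 0.231] pointing down, gripper open.
Joint ranges: [-2.65, 2.65], [-0.97, 1.79], [-1.3, 1.35], [-1.93, 2.1], [-1.47, 1.37], [-3.14, 3.14]. Speed limits (rad/s): [2.57, 2.57, 3.14, 3.14, 3.14, 3.14].

### API

Orientations are given as a unit quaternion [w, x, y, z].
In Python, from cell import bot gives the robot as it stands. Calls block until the motion is done:
- bot.move_pose(position, orientation): joint-space move of the TCP to a pose.
- bot.move_linear(position, speed=0.15, rotation=None, until_force=None): straight line of the TCP; rotation=None keeps the orientation; speed is the mean speed in m/s. With until_force (N) it stops when the force on the tool has changed by that much, and returns True; else False.
- bot.goto_joints(angles): joint-space move.
- bot.set_gripper(opening, grasp_force=None): opening from 0.0 (shut) to 1.0 (fully open); grasp_force is the grip in N (None keeps the last); returns when the fingers have stopped.
- bot.wait(seconds).
- bot.solve_ik(position, orientation): joint angles nearest the present ones, or None.
- bot.camera(name): name is "side" or "top" or "wrist"; returns the picture (420x560x3 uint8, red, green, blue); there is no depth.
- bot.calibration(name): a dict with "mtx" (3x3 intrinsics, pixels), "extrinsics" (4x4, takes a point from world to camera coordinates); the wrist camera has in their place "hand_eye" (4x4, takes a point from camera to tool coordinates, whose origin is the TCP and whose axes are the tool frame's). Camera axes: x right, y down, z forward; pixel columns grow to the right and rows downward; lengths in m; the calibration is good to about 2 mm. The wrist camera is an equidistant fisheye: a pixel r from the principal point sees the ray r / f radians off the axis. A picture is of the moment at which its call begins: read the wrist's pose just before it. calibration takes no time and is no camera call.
A pose or a line that the arm cannot do raises bot.PlanningError and nothing moves.
- bot.close_job(): hands the job in, once; it reports no verdict.
Trained networks look in the newest picture that a camera, given by its name, has taken for a name from the list of things; names that differ only in an ending like _2 or _b are one class to them, and where a whole thing is asked for, a point or a joint stands for the part that bears it (a point fixed in the world has none). Each returns a list of dicts, best first, with "confidence" (0 to 1); they miss things now and then, are a little off and sometimes report something else, mostly with a low value. They report only what shows in the picture. A call takes as long as a camera call.
- bot.search_frame(camera, thing): "bbox" ([left, top, width, height] in pixels, round what is visible of it).
Readings, each from a call of its own:
- bot.read_clock(): time.
- bot.read_joint_positions(): joint angles.
- bot.read_joint_vel(): joint speeds.
- bot.read_joint_efforts(): joint torques, N m.
- bot.read_position(): TCP position.
- bot.read_tool_rot(): TCP orientation.
- bot.read_ft_force(): force on the tool from outside, world axes, zero at the start.
- bot.read_moment(): the same for the moment, N m.
- bot.read_gripper_width(): opening from 0.0 (shut) to 1.0 (fully open).
Only numpy, scipy, OpenCV 4.12 (cv2) and the standard library are available. Lean on these libraries where they do the work, as an engineer would, in place of code of your own. Each camera call takes 0.05 s, during which the arm holds its last target.

## Working session

There is one attempt and no reset: what is moved stays moved. The work goes in short steps, each a Python script; the robot and the scene stay as the last script left them, time stands still between calls to the robot, and variables do not carry over. Pictures are saved under pics/ and viewed, and the job is handed in when it is done.

```bash
ls; mkdir -p pics; python3 - <<'E'
from cell import bot
import cv2
for n in("top","side","wrist"):
    im=bot.camera(n); cv2.imwrite(f"pics/{n}0.png",im[:,:,::-1])
    c=bot.calibration(n); print(n,{k:v.round(4).tolist() if hasattr(v,'round') else v for k,v in c.items()})
print(bot.read_clock(),bot.read_position(),bot.read_tool_rot(),bot.grip_depth)
E
```

```text
pics
top {'mtx': [[486.6707, 0.0, 279.5942], [0.0, 486.6707, 215.9735], [0.0, 0.0, 1.0]], 'extrinsics': [[0.015, -0.9997, -0.0193, -0.1691], [-0.9963, -0.0133, -0.0855, 0.6117], [0.0852, 0.0205, -0.9962, 0.9253], [0.0, 0.0, 0.0, 1.0]]}
side {'mtx': [[508.385, 0.0, 280.9622], [0.0, 508.385, 208.583], [0.0, 0.0, 1.0]], 'extrinsics': [[0.9427, -0.3335, -0.0086, -0.6371], [-0.1522, -0.407, -0.9007, 0.0434], [0.2968, 0.8504, -0.4344, 0.8383], [0.0, 0.0, 0.0, 1.0]]}
wrist {'mtx': [[325.1923, 0.0, 277.6803], [0.0, 325.1923, 211.8053], [0.0, 0.0, 1.0]], 'hand_eye': [[1.0, -0.0003, 0.0006, -0.0002], [-0.0006, -0.2891, 0.9573, -0.1425], [-0.0001, -0.9573, -0.2891, 0.0741], [0.0, 0.0, 0.0, 1.0]]}
0.15 [ 0.22654594 -0.50069194  0.23068739] [ 0.59447102 -0.59385579  0.3837237  -0.38300866] 0.0187
```

View pics/top0.png

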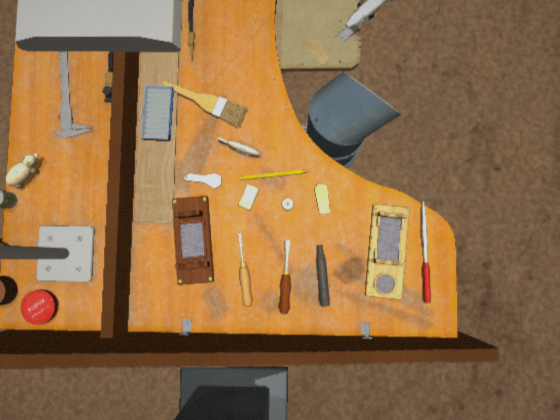

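View pics/side0.png

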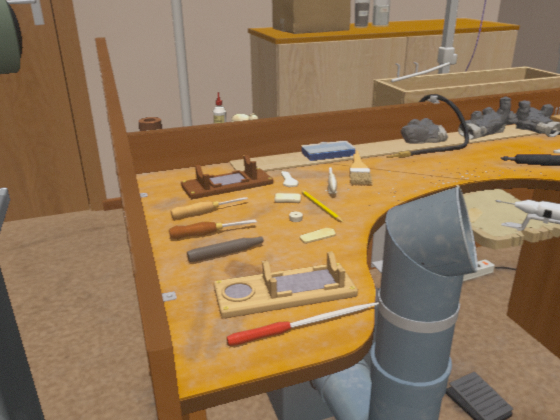

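View pics/wrist0.png

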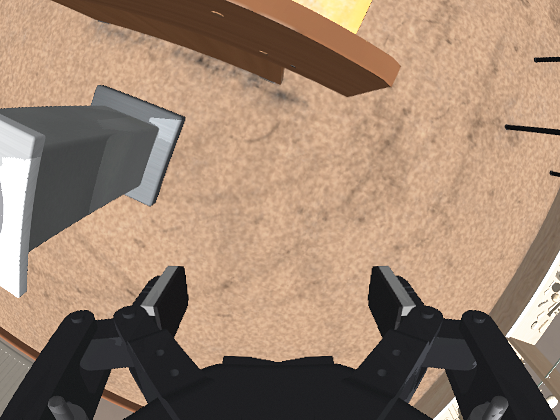

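```bash
cat > h.py <<'E'
import numpy as np, cv2
from cell import bot
from scipy.spatial.transform import Rotation as R
def fixed(n,uv,z):
    c=bot.calibration(n);E=c['extrinsics'];K=c['mtx']
    d=E[:3,:3].T@(np.linalg.inv(K)@[uv[0],uv[1],1]); o=-E[:3,:3].T@E[:3,3]
    return o+d*(z-o[2])/d[2]
def proj(n,p):
    c=bot.calibration(n);q=c['extrinsics'][:3,:3]@np.array(p)+c['extrinsics'][:3,3];q=c['mtx']@q
    return q[:2]/q[2]
def toolmat():
    p=bot.read_position();q=bot.read_tool_rot()
    T=np.eye(4);T[:3,:3]=R.from_quat([q[1],q[2],q[3],q[0]]).as_matrix();T[:3,3]=p
    return T
def wrist(uv,z,T):
    c=bot.calibration('wrist');K=c['mtx'];d=(np.array(uv)-K[:2,2])/K[0,0];r=np.hypot(*d)
    v=np.array([d[0]/r*np.sin(r),d[1]/r*np.sin(r),np.cos(r)]) if r>0 else np.array([0,0,1.])
    M=T@c['hand_eye'];v=M[:3,:3]@v;o=M[:3,3]
    return o+v*(z-o[2])/v[2]
def wproj(p,T):
    c=bot.calibration('wrist');K=c['mtx'];M=np.linalg.inv(T@c['hand_eye'])
    p=np.atleast_2d(p);q=p@M[:3,:3].T+M[:3,3]
    th=np.arctan2(np.hypot(q[:,0],q[:,1]),q[:,2]);ph=np.arctan2(q[:,1],q[:,0])
    return np.c_[K[0,2]+K[0,0]*th*np.cos(ph),K[1,2]+K[0,0]*th*np.sin(ph)]
def down(a):
    """tool pointing down. tool 'y points along the fingers'?? see check"""
    raise
E
python3 - <<'E'
from h import *
im=bot.camera('top')[:,:,::-1]
cv2.imwrite('pics/topz.png',cv2.resize(im[160:320,165:445],None,fx=2.85,fy=2.85,interpolation=cv2.INTER_CUBIC))
print(toolmat().round(3))
for t in "dark_tray pale_tray bone_offcut dark_chisel bone_strip handpiece_mid felt_wheel pale_chisel fin_blank".split():
    for d in bot.search_frame('top',t)[:2]:
        b=d['bbox'];print(t,round(d['confidence'],2),np.round(b),fixed('top',(b[0]+b[2]/2,b[1]+b[3]/2),0.005).round(3))
E
```

```text
[[ 0.412 -0.     0.911  0.227]
 [-0.911  0.001  0.412 -0.501]
 [-0.001 -1.     0.     0.231]
 [ 0.     0.     0.     1.   ]]
dark_tray 0.93 [174. 196.  38.  88.] [0.566 0.01  0.005]
dark_tray 0.57 [314. 242.  15.  63.] [ 0.503 -0.245  0.005]
pale_tray 0.62 [364. 204.  43.  94.] [ 0.55  -0.369  0.005]
bone_offcut 0.86 [238. 183.  20.  28.] [ 0.653 -0.097  0.005]
dark_chisel 0.78 [282. 242.   8.  72.] [ 0.493 -0.175  0.005]
bone_strip 0.93 [314. 184.  13.  30.] [ 0.651 -0.242  0.005]
handpiece_mid 0.75 [313. 244.  19.  63.] [ 0.498 -0.246  0.005]
felt_wheel 0.61 [283. 198.  11.   9.] [ 0.643 -0.177  0.005]
felt_wheel 0.17 [243. 258.  14.  50.] [ 0.483 -0.103  0.005]
pale_chisel 0.87 [239. 234.  16.  73.] [ 0.508 -0.096  0.005]
pale_chisel 0.23 [364. 204.  44.  95.] [ 0.548 -0.371  0.005]
fin_blank 0.62 [188. 176.  34.  11.] [ 0.684 -0.009  0.005]
```

View pics/topz.png

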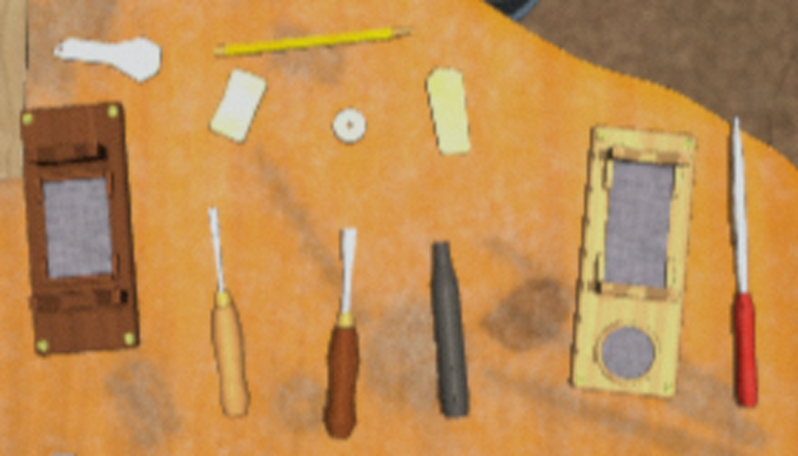

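```bash
cat >> h.py <<'E'
def q(adeg):
    a=np.radians(adeg);x=np.array([np.cos(a),np.sin(a),0]);y=np.array([0,0,-1.])
    o=R.from_matrix(np.c_[x,y,np.cross(x,y)]).as_quat();return [o[3],o[0],o[1],o[2]]
def snap(name):
    T=toolmat();im=bot.camera('wrist');np.save(f'pics/{name}.npy',T);cv2.imwrite(f'pics/{name}.png',im[:,:,::-1]);return T
E
python3 - <<'E'
from h import *
for i,(x,y) in enumerate([(0.56,-0.36),(0.57,-0.17),(.56,0.0)]):
    bot.move_pose([x,y,0.22],q(-90)); snap(f'w{i}')
    print(bot.read_joint_positions().round(2),bot.read_clock())
E
```

```text
[-0.68  0.55  0.13  1.15 -0.    2.46] 2.0583
[-0.42  0.42 -0.09  1.07 -0.    2.73] 2.8917
[-0.13  0.35 -0.18  1.03 -0.    3.01] 3.6583
```

View pics/w0.png

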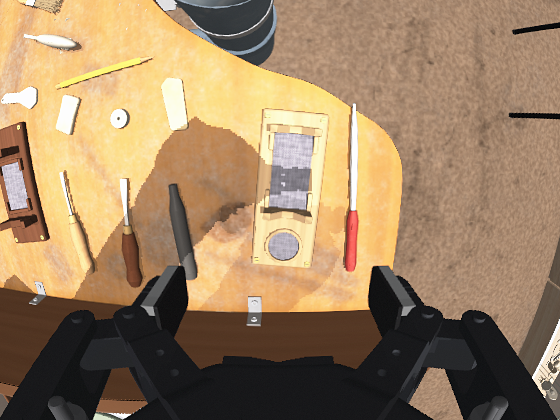

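View pics/w1.png

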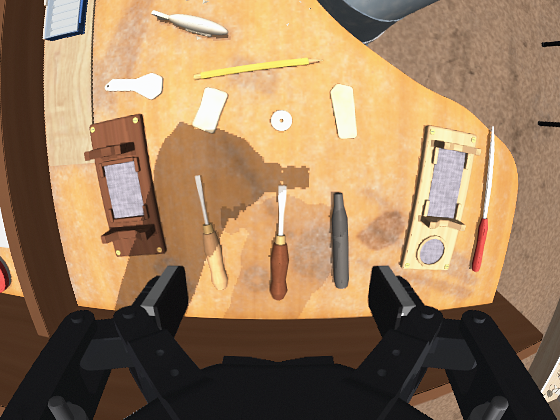

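View pics/w2.png

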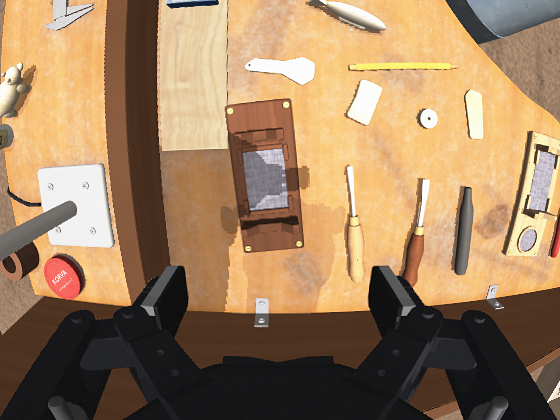

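```bash
python3 - <<'E'
import cv2
def z(n,x0,y0,w,h,f):
    im=cv2.imread(f'pics/{n}.png');return cv2.resize(im[y0:y0+h,x0:x0+w],None,fx=f,fy=f,interpolation=cv2.INTER_CUBIC)
cv2.imwrite('pics/z_dark.png',z('w2',220,90,90,170,3.5))
cv2.imwrite('pics/z_pale.png',z('w0',240,100,100,175,3.4))
cv2.imwrite('pics/z_parts.png',z('w1',180,75,190,75,4.2))
cv2.imwrite('pics/z_tools.png',z('w1',180,165,185,140,4.2))
E
```

```text
(no output)
```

View pics/z_dark.png

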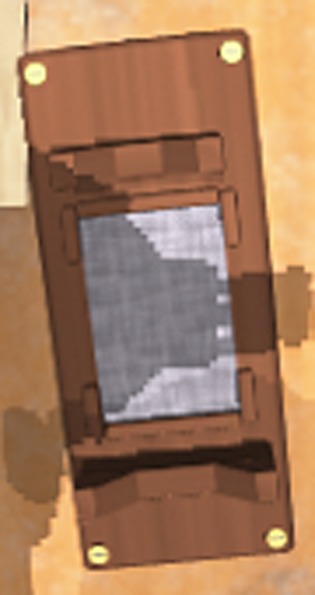

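View pics/z_pale.png

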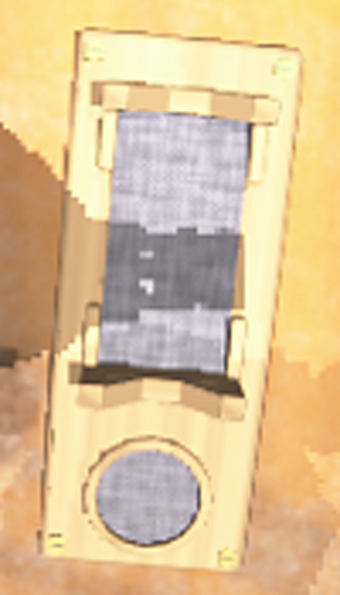

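View pics/z_parts.png

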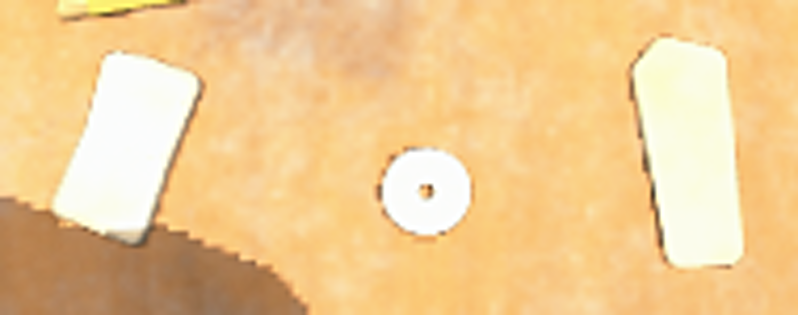

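View pics/z_tools.png

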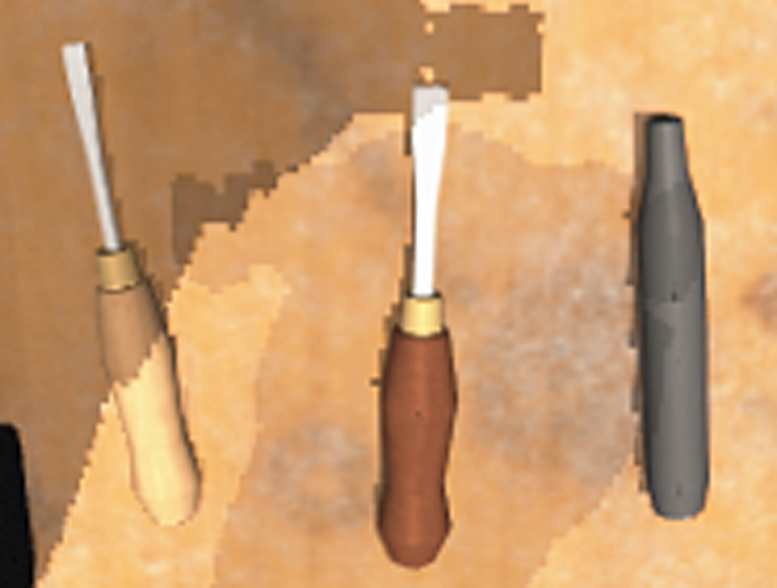

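```bash
cat >> h.py <<'E'
from scipy.optimize import least_squares
def fit(name,model,crop,off,f,x0):
    """model: Nx3 in object frame (m); crop px -> [x,y,yaw deg] by reprojection"""
    T=np.load(f'pics/{name}.npy');uv=(np.array(crop)+0.5)/f-0.5+np.array(off);m=np.array(model)
    def P(s):
        c,sn=np.cos(s[2]),np.sin(s[2])
        return np.c_[c*m[:,0]-sn*m[:,1]+s[0],sn*m[:,0]+c*m[:,1]+s[1],m[:,2]]
    r=least_squares(lambda s:(wproj(P(s),T)-uv).ravel(),[x0[0],x0[1],np.radians(x0[2])])
    return [round(r.x[0],4),round(r.x[1],4),round(np.degrees(r.x[2]),2)], (wproj(P(r.x),T)-uv).round(1).tolist()
E
python3 - <<'E'
from h import *
a,b,z=.036,.086,.012
# object +y toward base (near) hypothesised: yaw ~180-ish
print('dark',fit('w2',[[a,-b,z],[-a,-b,z],[-a,b,z],[a,b,z]],[(20,57),(243,32),(293,548),(88,568)],(220,90),3.5,(.566,.01,90+90)))
print('darkB',fit('w2',[[a,-b,z],[-a,-b,z],[-a,b,z],[a,b,z]],[(20,57),(243,32),(293,548),(88,568)],(220,90),3.5,(.566,.01,90)))
b0,b1=-.066,.116
print('pale',fit('w0',[[a,b0,z],[-a,b0,z],[-a,b1,z],[a,b1,z]],[(78,32),(299,48),(243,567),(43,555)],(240,100),3.4,(.55,-.37,180)))
T=np.load('pics/w0.npy');print('pocket',wrist((np.array([149,496])+.5)/3.4-.5+[240,100],.012,T))
# parts
T=np.load('pics/w1.npy')
def P(c,z): return wrist((np.array(c)+.5)/4.2-.5+[180,75],z,T).round(4)
print('wheel',P((426,191),.01))
for c in [(105,50),(202,80),(148,245),(52,213)]: print('off',P(c,.011))
for c in [(650,40),(724,48),(744,265),(666,268),(632,85)]: print('strip',P(c,.005))
def P(c,z): return wrist((np.array(c)+.5)/4.2-.5+[180,165],z,T).round(4)
print('dchisel tip',P((430,90),.011),'ferrule',P((424,300),.011),P((420,332),.011),'handle end',P((414,568),.011), 'w',P((384,390),.011),P((456,390),.011))
print('handp',P((663,118),.0095),P((682,518),.0095),'w',P((640,400),.0095),P((708,400),.0095))
print('cam',(T@bot.calibration('wrist')['hand_eye'])[:3,3])
for p in [(.566,.01,0),(.55,-.37,0)]: print(proj('side',p))
im=bot.camera('side')[:,:,::-1]
cv2.imwrite('pics/sz.png',cv2.resize(im[150:320,150:370],None,fx=3.5,fy=3.5,interpolation=cv2.INTER_CUBIC))
E
```

```text
dark ([np.float64(0.5665), np.float64(0.012), np.float64(95.9)], [[-1.9, -1.1], [1.6, -1.8], [1.2, 1.7], [-1.0, 1.8]])
darkB ([np.float64(0.5665), np.float64(0.012), np.float64(95.9)], [[-1.9, -1.1], [1.6, -1.8], [1.2, 1.7], [-1.0, 1.8]])
pale ([np.float64(0.5747), np.float64(-0.3744), np.float64(85.63)], [[-1.1, -1.8], [1.1, -0.8], [0.5, 1.8], [-0.4, 1.4]])
pocket [ 0.48631424 -0.3673216   0.012     ]
wheel [ 0.6405 -0.1752  0.01  ]
off [ 0.6793 -0.0929  0.011 ]
off [ 0.6702 -0.1182  0.011 ]
off [ 0.6278 -0.1034  0.011 ]
off [ 0.6372 -0.0779  0.011 ]
strip [ 0.6815 -0.2334  0.005 ]
strip [ 0.6804 -0.2532  0.005 ]
strip [ 0.6226 -0.2598  0.005 ]
strip [ 0.6211 -0.2385  0.005 ]
strip [ 0.6694 -0.2287  0.005 ]
dchisel tip [ 0.568  -0.1763  0.011 ] ferrule [ 0.509  -0.1748  0.011 ] [ 0.4994 -0.1737  0.011 ] handle end [ 0.422 -0.172  0.011] w [ 0.4816 -0.1635  0.011 ] [ 0.4816 -0.1839  0.011 ]
handp [ 0.5602 -0.2391  0.0095] [ 0.4372 -0.2527  0.0095] w [ 0.477  -0.2371  0.0095] [ 0.4766 -0.2573  0.0095]
cam [ 0.64413218 -0.17097547  0.36292328]
[227.44922822 185.1427456 ]
[284.52227231 290.21378435]
```

View pics/sz.png

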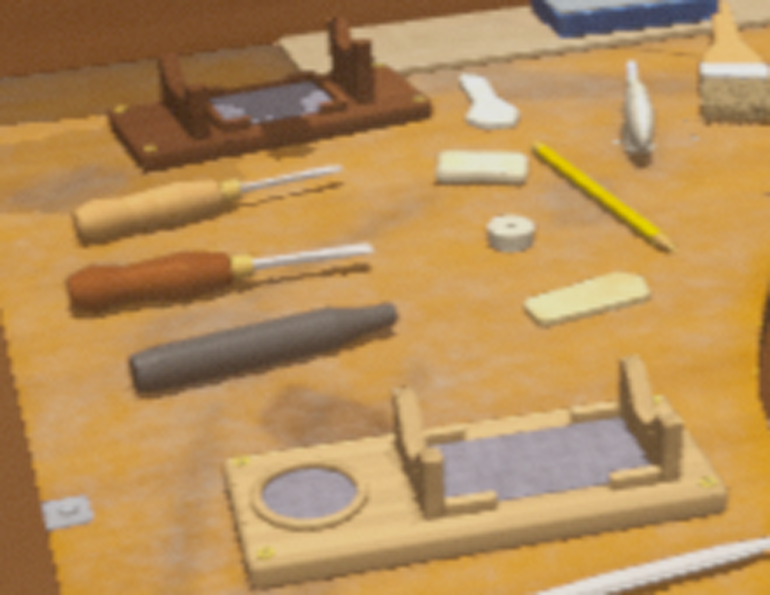

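```bash
python3 - <<'E'
from h import *
T0=np.load('pics/w0.npy');T1=np.load('pics/w1.npy')
for z in (0,.05,.1,.15,.2):
    print(z,'w0 L',wrist((178,10),z,T0)[:2].round(3),'bot',wrist((245,65),z,T0)[:2].round(3),'w1 bot',wrist((365,42),z,T1)[:2].round(3),'top',fixed('top',(335,165),z)[:2].round(3),fixed('top',(307,130),z)[:2].round(3),fixed('top',(400,113),z)[:2].round(3))
    print('   side', [fixed('side',u,z)[:2].round(3) for u in ((372,372),(380,260),(395,200))])
E
```

```text
0 w0 L [ 0.764 -0.247] bot [ 0.692 -0.325] w1 bot [ 0.734 -0.27 ] top [ 0.721 -0.27 ] [ 0.792 -0.213] [ 0.829 -0.401]
   side [array([ 0.587, -0.546]), array([ 0.709, -0.346]), array([ 0.841, -0.169])]
0.05 w0 L [ 0.746 -0.263] bot [ 0.684 -0.33 ] w1 bot [ 0.721 -0.256] top [ 0.711 -0.265] [ 0.779 -0.211] [ 0.814 -0.39 ]
   side [array([ 0.558, -0.591]), array([ 0.665, -0.417]), array([ 0.78 , -0.261])]
0.1 w0 L [ 0.728 -0.279] bot [ 0.676 -0.335] w1 bot [ 0.709 -0.242] top [ 0.701 -0.261] [ 0.765 -0.209] [ 0.799 -0.378]
   side [array([ 0.529, -0.637]), array([ 0.621, -0.487]), array([ 0.72 , -0.354])]
0.15 w0 L [ 0.71  -0.294] bot [ 0.668 -0.34 ] w1 bot [ 0.697 -0.229] top [ 0.692 -0.256] [ 0.752 -0.208] [ 0.783 -0.367]
   side [array([ 0.501, -0.682]), array([ 0.577, -0.558]), array([ 0.659, -0.447])]
0.2 w0 L [ 0.692 -0.31 ] bot [ 0.659 -0.345] w1 bot [ 0.684 -0.215] top [ 0.682 -0.251] [ 0.739 -0.206] [ 0.768 -0.355]
   side [array([ 0.472, -0.728]), array([ 0.533, -0.628]), array([ 0.598, -0.54 ])]
```

```bash
python3 - <<'E'
import cv2
im=cv2.imread('pics/top0.png');cv2.imwrite('pics/tz2.png',cv2.resize(im[60:220,270:420],None,fx=3.7,fy=3.7,interpolation=cv2.INTER_CUBIC))
E
```

```text
(no output)
```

View pics/tz2.png

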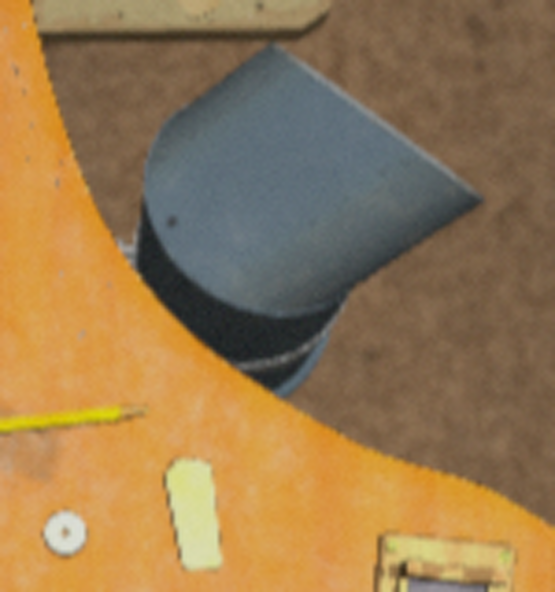

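```bash
cat > tri.py <<'E'
from h import *
def ray(n,uv):
    a=fixed(n,uv,0);b=fixed(n,uv,.3);return a,(b-a)/np.linalg.norm(b-a)
def tri(*l):
    A=np.zeros((3,3));b=np.zeros(3)
    for n,uv in l:
        if n in('top','side'): a,d=ray(n,uv)
        else:
            T=np.load(f'pics/{n}.npy');a=wrist(uv,0,T);c=wrist(uv,.3,T);d=(c-a)/np.linalg.norm(c-a)
        M=np.eye(3)-np.outer(d,d);A+=M;b+=M@a
    p=np.linalg.solve(A,b);res=[]
    return p.round(3)
E
python3 - <<'E'
from tri import *
print(fixed('side',(280,208),0), 'sidecam',(-bot.calibration('side')['extrinsics'][:3,:3].T@bot.calibration('side')['extrinsics'][:3,3]))
for l in ([('top',(344,72)),('side',(465,195))],[('top',(400,114)),('side',(475,270))],[('top',(400,114)),('side',(398,200))],[('top',(344,72)),('side',(398,200))],[('top',(344,72)),('side',(475,270))]):
    p=tri(*l);print(p,[proj(n,p).round() for n,_ in l])
E
python3 - <<'E'
import cv2
im=cv2.imread('pics/side0.png');cv2.imwrite('pics/sz2.png',cv2.resize(im[170:420,340:500],None,fx=2.4,fy=2.4,interpolation=cv2.INTER_CUBIC))
E
```

```text
[ 0.62933839 -0.12607151  0.        ] sidecam [ 0.35835521 -0.9076731   0.39782726]
[ 0.897 -0.283  0.049] [array([345.,  71.]), array([463., 195.])]
[ 0.832 -0.405 -0.01 ] [array([401., 113.]), array([474., 270.])]
[ 0.76  -0.36   0.107] [array([391., 133.]), array([423., 193.])]
[ 0.841 -0.261  0.058] [array([333.,  97.]), array([427., 190.])]
[ 0.947 -0.295 -0.099] [array([343.,  74.]), array([479., 269.])]
```

View pics/sz2.png

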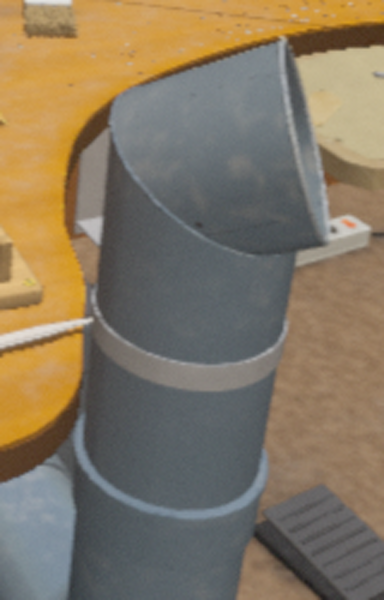

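```bash
python3 - <<'E'
from h import *
bot.move_pose([.70,-.14,.22],q(90));snap('w3');print(bot.read_clock(),bot.read_joint_positions().round(2))
im=cv2.imread('pics/w3.png')
T=np.load('pics/w3.npy');print(wproj([.6405,-.1752,.01],T),wproj([.6536,-.0981,.011],T))
E
```

```text
6.5417 [-0.3   0.65  0.3   1.22  0.   -0.3 ]
[[244.82231335 129.37423858]] [[316.2872181  141.52498825]]
```

View pics/w3.png

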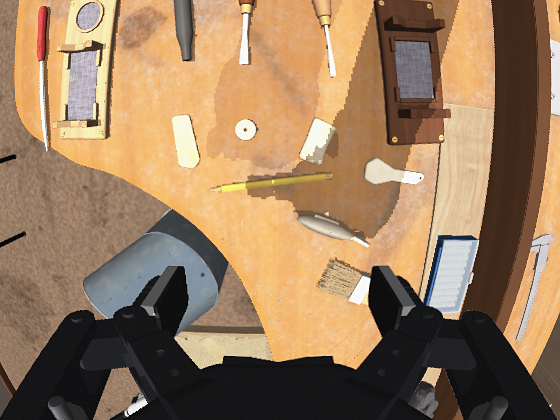

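```bash
python3 - <<'E'
from h import *
a,b,z=.022,.033,.012
print(fit('w2',[[a,-b,z],[-a,-b,z],[-a,b,z],[a,b,z]],[(80,215),(220,203),(240,410),(102,424)],(220,90),3.5,(.566,.01,90)))
T=np.load('pics/w2.npy')
s=[wrist((np.array(c)+.5)/3.5-.5+[220,90],.013,T)[:2] for c in [(35,73),(231,51),(276,539),(98,554)]];s=np.array(s);print(s.mean(0),np.degrees(np.arctan2(*( (s[2]+s[3]-s[0]-s[1])[::-1])))-90, np.linalg.norm(s[0]-s[1]),np.linalg.norm(s[2]-s[3]))
T=np.load('pics/w0.npy')
s=[wrist((np.array(c)+.5)/3.4-.5+[240,100],.013,T)[:2] for c in [(93,49),(284,66),(229,557),(56,542)]];s=np.array(s);print(s,s.mean(0),np.degrees(np.arctan2(*( (s[2]+s[3]-s[0]-s[1])[::-1])))-90, np.linalg.norm(s[0]-s[1]),np.linalg.norm(s[2]-s[3]))
E
```

```text
([np.float64(0.565), np.float64(0.012), np.float64(95.15)], [[-0.2, 0.7], [0.3, 0.2], [-0.3, -0.2], [0.2, -0.8]])
[0.56544377 0.01197731] -264.285933924573 0.05987218751856273 0.05961178339735151
[[ 0.63498962 -0.34964262]
 [ 0.63016863 -0.40948774]
 [ 0.46231474 -0.39580035]
 [ 0.4682908  -0.33523802]] [ 0.54894095 -0.37254218] 85.20020063250303 0.06003899590410754 0.060856463804424145
```

```bash
cat >> h.py <<'E'
DT=(.5655,.013,95.7); PT=(.5743,-.3735,85.4)
def pick(x,y,a,z,op,force=40,hover=.12):
    bot.set_gripper(op); bot.move_pose([x,y,hover],q(a)); bot.move_linear([x,y,z+.02],.2); bot.move_linear([x,y,z],.06)
    bot.set_gripper(0.0,force); print('grip w',bot.read_gripper_width()*85); bot.move_linear([x,y,.16],.2)
def place(x,y,a,z,op,fz=8):
    bot.move_pose([x,y,.16],q(a)); bot.move_linear([x,y,z+.02],.2)
    t=bot.move_linear([x,y,z],.03,until_force=fz); print('touch',t,bot.read_position()[2]-z)
    w=bot.read_gripper_width(); bot.set_gripper(min(1,w+op)); bot.move_linear([x,y,.16],.2)
E
python3 - <<'E'
from h import *
pick(.6536,-.0971,70.4,.0015,.6)
place(DT[0],DT[1],DT[2],.0135,.15)
print(bot.read_clock())
bot.move_pose([.56,-.01,.2],q(-90));snap('w4');print(bot.read_clock())
E
```

```text
grip w 25.553060616850242
touch True 0.0005239686004701784
13.1333
15.875
```

View pics/w4.png

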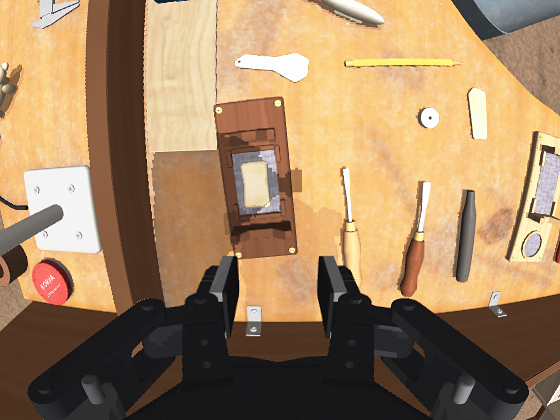

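```bash
python3 - <<'E'
import cv2
def z(n,x0,y0,w,h,f):
    im=cv2.imread(f'pics/{n}.png');return cv2.resize(im[y0:y0+h,x0:x0+w],None,fx=f,fy=f,interpolation=cv2.INTER_CUBIC)
a=z('w4',390,170,60,130,4);b=z('w4',445,180,40,110,4)
import numpy as np
b=cv2.copyMakeBorder(b,0,a.shape[0]-b.shape[0],0,0,0);cv2.imwrite('pics/z4.png',np.hstack([a,b]))
E
```

```text
(no output)
```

View pics/z4.png

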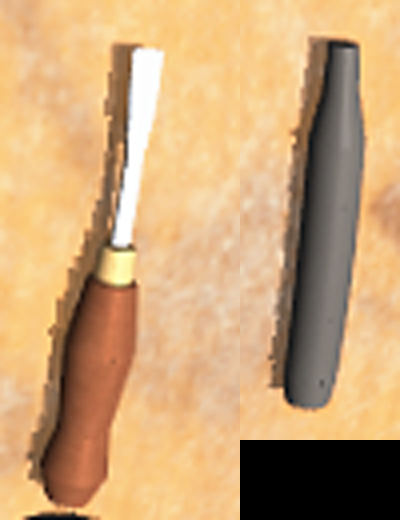

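```bash
python3 - <<'E'
from h import *
T=np.load('pics/w4.npy')
P=lambda c,z,o:wrist((np.array(c)+.5)/4-.5+np.array(o),z,T).round(4)
o=(390,170)
print('tip',P((148,48),.012,o),'handle start',P((117,284),.011,o),'end',P((72,506),.011,o))
o=(445-60,180)
print('hp far',P((343,44),.0095,o),'near',P((306,408),.008,o))
E
```

```text
tip [ 0.5693 -0.1755  0.012 ] handle start [ 0.4986 -0.1756  0.011 ] end [ 0.4229 -0.1736  0.011 ]
hp far [ 0.5598 -0.2392  0.0095] near [ 0.4363 -0.2529  0.008 ]
```

```bash
python3 - <<'E'
from h import *
pick(.476,-.173,-91.3,.002,.5,60)
T=snap('w5')
d=.02;t=np.radians(DT[2])
place(DT[0]-d*np.sin(t),DT[1]+d*np.cos(t),DT[2]-180,.032,.15)
print(bot.read_clock())
bot.move_pose([.56,-.01,.2],q(-90));snap('w6');print(bot.read_clock())
im=bot.camera('side')[:,:,::-1]
cv2.imwrite('pics/s6.png',cv2.resize(im[130:220,160:300],None,fx=5,fy=5,interpolation=cv2.INTER_CUBIC))
E
```

```text
grip w 13.676751566415932
touch True 0.0005164276352515318
22.6
22.9583
```

View pics/w6.png

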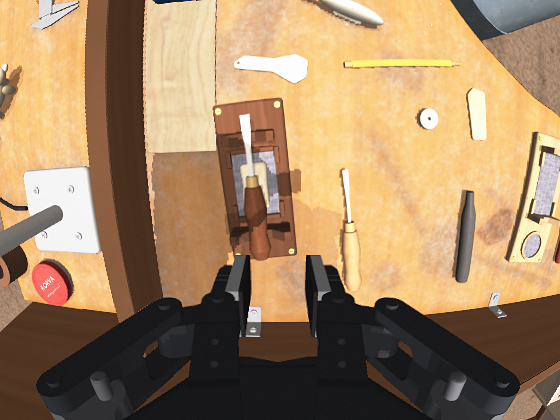

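View pics/s6.png

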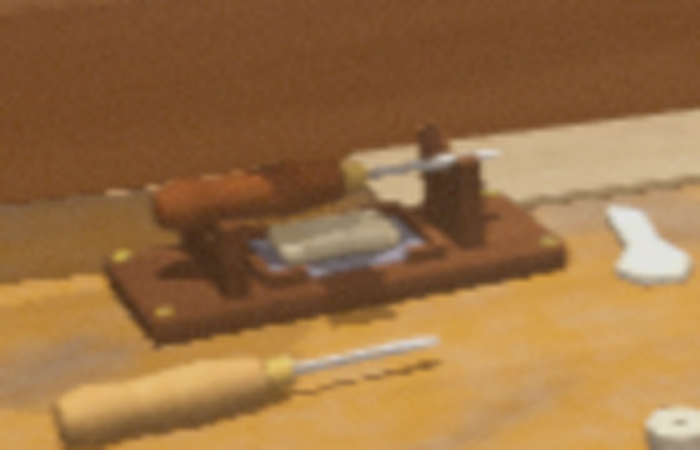

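View pics/w5.png

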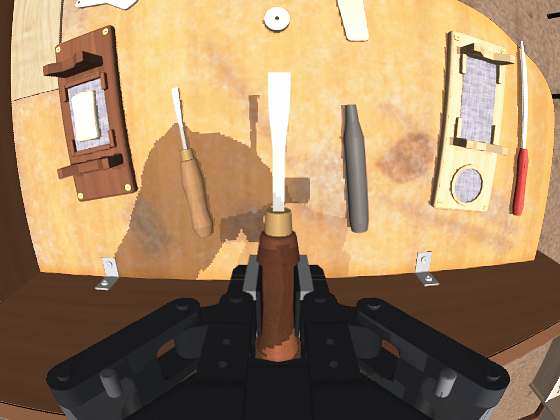

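```bash
python3 - <<'E'
import cv2
im=cv2.imread('pics/w6.png');cv2.imwrite('pics/z6.png',cv2.resize(im[95:265,205:305],None,fx=3.5,fy=3.5,interpolation=cv2.INTER_CUBIC))
from h import *
T=np.load('pics/w6.npy')
t=np.radians(DT[2]);
def L(x,y,z): return [DT[0]+x*np.cos(t)-y*np.sin(t),DT[1]-.001+x*np.sin(t)+y*np.cos(t),z]
for n,p in dict(tip=(0,-.072,.042),ferr=(0,-.003,.045),end=(0,.071,.041)).items(): print(n,(wproj(L(*p),T)[0]-[205,95])*3.5)
E
```

```text
tip [140.89419031  66.50296809]
ferr [169.69922832 324.45639352]
end [201.90336658 569.63924804]
```

View pics/z6.png

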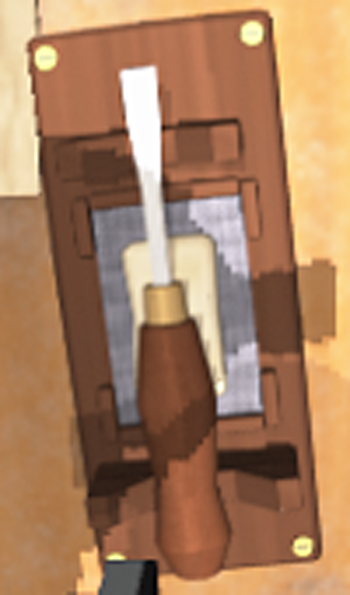

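```bash
python3 - <<'E'
from h import *
def rect(n,box,z):
    im=cv2.imread(f'pics/{n}.png');T=np.load(f'pics/{n}.npy');x0,y0,x1,y1=box
    hsv=cv2.cvtColor(im,cv2.COLOR_BGR2HSV)[y0:y1,x0:x1]
    m=((hsv[...,1]<100)&(hsv[...,2]>190)).astype(np.uint8)
    k,l,st,ce=cv2.connectedComponentsWithStats(m);i=1+np.argmax(st[1:,4])
    c=max(cv2.findContours((l==i).astype(np.uint8),0,1)[0],key=cv2.contourArea)[:,0]+[x0,y0]
    w=np.array([wrist(p,z,T)[:2] for p in c])
    r=cv2.minAreaRect((w*1e3).astype(np.float32));mm=cv2.moments((w*1e4).astype(np.float32))
    print(n,r,np.array([mm['m10'],mm['m01']])/mm['m00']/10, len(c))
rect('w1',(325,75,365,145),.005)
rect('w4',(460,80,495,145),.005)
rect('w3',(165,105,210,175),.005)
rect('w0',(155,70,195,137),.005)
rect('w1',(265,105,297,135),.01)
rect('w4',(415,100,445,133),.01)
E
```

```text
w1 ((656.3219604492188, -243.63392639160156), (69.49079132080078, 25.26329231262207), 6.330380916595459) [ 654.27683398 -244.90847415] 153
w4 ((655.2805786132812, -243.56800842285156), (68.13290405273438, 24.899272918701172), 7.935687065124512) [ 652.78056236 -244.14385084] 135
w3 ((651.6614990234375, -245.5310516357422), (63.26400375366211, 25.76980972290039), 11.469096183776855) [ 651.50100973 -244.64134681] 140
w0 ((651.517333984375, -244.44570922851562), (36.418975830078125, 77.83623504638672), 80.65644073486328) [ 653.14985719 -244.78337528] 219
w1 ((641.1859741210938, -175.1487579345703), (22.80498504638672, 21.45744514465332), 0.17900218069553375) [ 640.73115813 -175.28587986] 62
w4 ((640.455810546875, -174.552978515625), (23.21810531616211, 21.367149353027344), 2.8831276893615723) [ 640.45323113 -174.75558755] 54
```

```bash
python3 - <<'E'
from h import *
bot.move_pose([.59,-.245,.12],q(-90));T=snap('w7');print(bot.read_clock())
u=wproj([.651,-.244,.005],T)[0];print(u)
x0,y0=int(u[0])-45,int(u[1])-65
im=cv2.imread('pics/w7.png')[y0:y0+130,x0:x0+90];print(x0,y0)
cv2.imwrite('pics/z7.png',cv2.resize(im,None,fx=4.5,fy=4.5,interpolation=cv2.INTER_CUBIC))
E
```

```text
24.0417
[278.55516295 132.83910272]
233 67
```

View pics/z7.png

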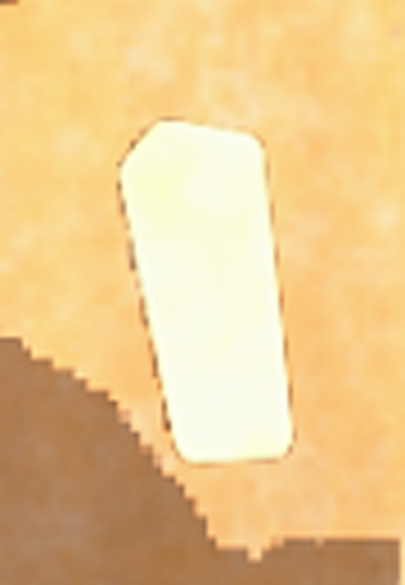

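View pics/w7.png

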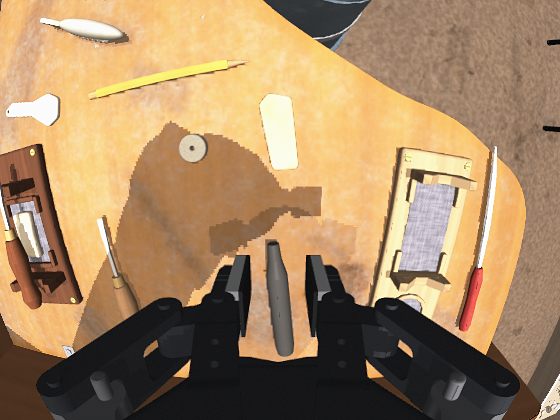

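```bash
python3 - <<'E'
from h import *
T=np.load('pics/w7.npy')
P=lambda c,z:wrist((np.array(c)+.5)/4.5-.5+np.array([233,67]),z,T)[:2]
L1,L2,R1,R2=P((122,175),.005),P((174,435),.005),P((264,150),.005),P((292,435),.005)
for a,b in((L1,L2),(R1,R2)): d=a-b;print(a.round(4),b.round(4),np.degrees(np.arctan2(d[1],d[0])))
print(P((160,121),.005),P((230,128),.005),P((190,463),.005),P((275,460),.005))
E
```

```text
[ 0.6727 -0.2293] [ 0.6266 -0.2382] 10.972973489853455
[ 0.6771 -0.2539] [ 0.6267 -0.2592] 5.9980982754141
[ 0.68221612 -0.23588899] [ 0.68097522 -0.24797449] [ 0.62159506 -0.24106586] [ 0.62218208 -0.25618875]
```

```bash
python3 - <<'E'
from h import *
pick(.6517,-.244,-81.5,.001,.55,30)
place(PT[0],PT[1],PT[2]-180,.013,.12)
print(bot.read_clock())
bot.move_pose([.53,-.36,.16],q(-90));snap('w8');print(bot.read_clock())
im=cv2.imread('pics/w8.png');cv2.imwrite('pics/z8.png',cv2.resize(im[30:300,130:410],None,fx=2.2,fy=2.2,interpolation=cv2.INTER_CUBIC))
E
```

```text
grip w 22.639975061429045
touch True 0.0005077143131918625
30.3667
30.725
```

View pics/z8.png

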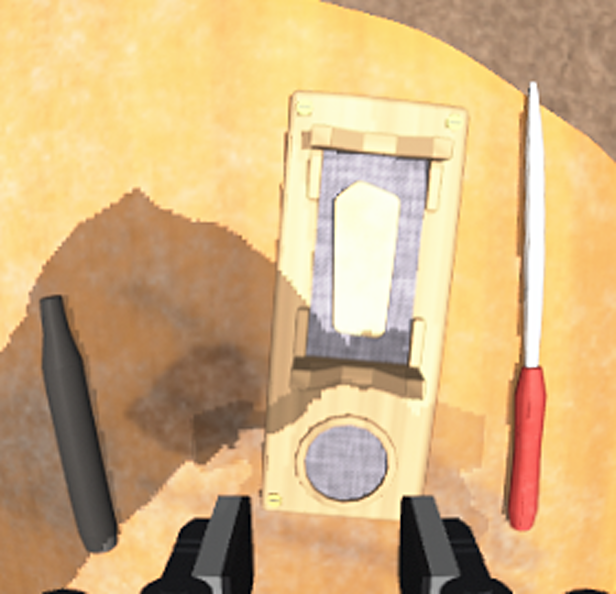

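```bash
python3 - <<'E'
from h import *
T=np.load('pics/w8.npy')
P=lambda c,z:wrist((np.array(c)+.5)/2.2-.5+np.array([130,30]),z,T)[:2].round(4)
for z in(.004,.0095,.018): print(z,P((51,298),z),P((100,550),z))
T=np.load('pics/w7.npy')
for z in(.004,.0095,.018): print(z,wrist((272,241),z,T)[:2],wrist((286,354),z,T)[:2])
E
```

```text
0.004 [ 0.5593 -0.2378] [ 0.4359 -0.2482]
0.0095 [ 0.5601 -0.2401] [ 0.439  -0.2502]
0.018 [ 0.5613 -0.2435] [ 0.4438 -0.2534]
0.004 [ 0.5598056  -0.23854655] [ 0.43233127 -0.25215061]
0.0095 [ 0.5620221  -0.23865026] [ 0.43725937 -0.25196493]
0.018 [ 0.5654476  -0.23881054] [ 0.44487553 -0.25167799]
```

```bash
python3 - <<'E'
from h import *
pick(.500,-.2445,-83.7,.001,.5,60)
place(PT[0],PT[1],PT[2]-180,.027,.15)
print(bot.read_clock())
bot.move_pose([.53,-.36,.16],q(-90));snap('w9');print(bot.read_clock())
im=cv2.imread('pics/w9.png');cv2.imwrite('pics/z9.png',cv2.resize(im[30:300,130:410],None,fx=2.2,fy=2.2,interpolation=cv2.INTER_CUBIC))
im=bot.camera('side')[:,:,::-1]
cv2.imwrite('pics/s9.png',cv2.resize(im[230:320,200:370],None,fx=4.5,fy=4.5,interpolation=cv2.INTER_CUBIC))
E
```

```text
grip w 16.857649685824768
touch True 0.0004771596418269887
37.075
37.4333
```

View pics/z9.png

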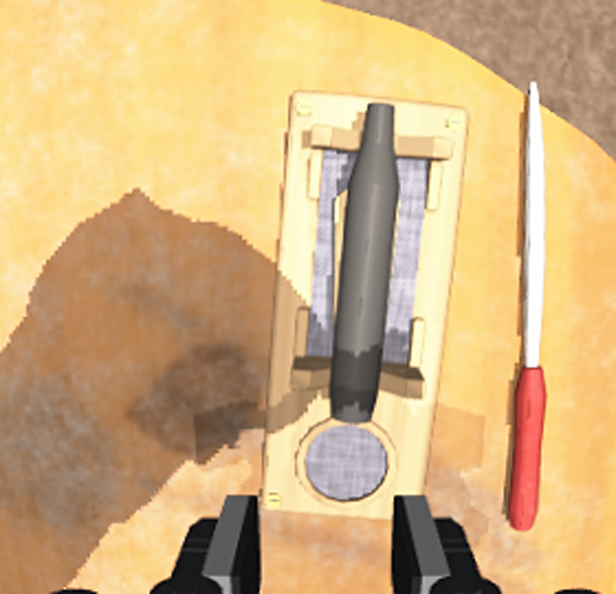

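View pics/s9.png

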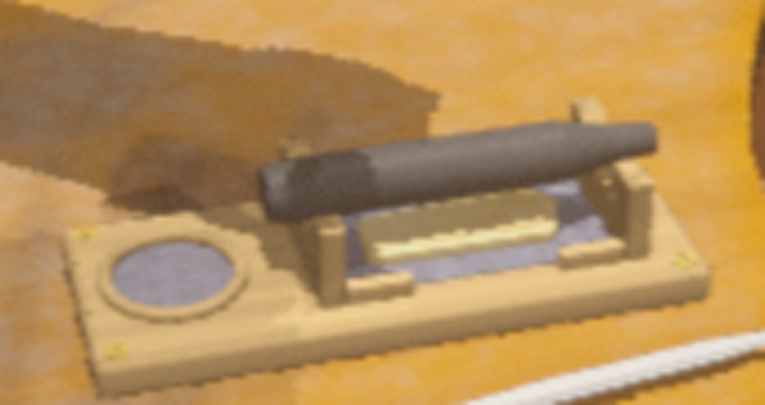

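```bash
python3 - <<'E'
from h import *
T=np.load('pics/w9.npy')
P=lambda c,z:wrist((np.array(c)+.5)/2.2-.5+np.array([130,30]),z,T)[:2]
t=np.radians(PT[2])
for c,z in(((352,419),.045),((352,419),.0355),((380,104),.0355),((380,104),.031)):
    d=P(c,z)+[0,.001]-np.array(PT[:2]);print(z,'local',(d@[np.cos(t),np.sin(t)]).round(4),(d@[-np.sin(t),np.cos(t)]).round(4))
pick(.6407,-.174,-90,.0045,.55,30)
place(.4865,-.3664,PT[2]-180,.0165,.12)
print(bot.read_clock())
bot.move_pose([.50,-.37,.2],q(-90));snap('w10');print(bot.read_clock())
im=cv2.imread('pics/w10.png');cv2.imwrite('pics/z10.png',cv2.resize(im[30:300,130:410],None,fx=2.2,fy=2.2,interpolation=cv2.INTER_CUBIC))
im=bot.camera('side')[:,:,::-1]
cv2.imwrite('pics/s10.png',cv2.resize(im[130:320,150:370],None,fx=3.5,fy=3.1,interpolation=cv2.INTER_CUBIC))
E
```

```text
0.045 local 0.0016 0.0573
0.0355 local 0.001 0.0604
0.0355 local 0.0011 -0.06
0.031 local 0.0009 -0.0606
grip w 20.09777330314915
touch True 0.000460608780496613
44.6
44.9417
```

View pics/z10.png

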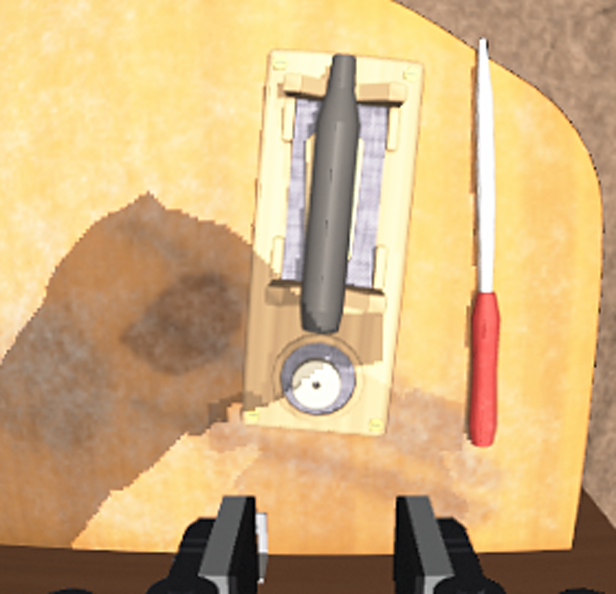

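View pics/s10.png

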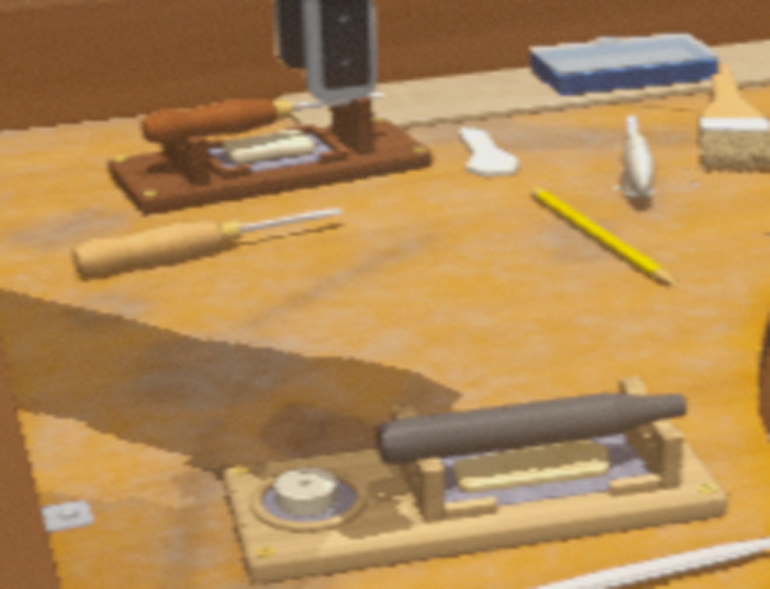

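```bash
python3 - <<'E'
from h import *
bot.move_pose([.495,.012,.2],q(-85));T=snap('w11');print(bot.read_clock())
u=wproj([.566,.012,.03],T)[0];x0,y0=int(u[0])-60,int(u[1])-95;print(x0,y0)
im=cv2.imread('pics/w11.png');cv2.imwrite('pics/z11.png',cv2.resize(im[max(y0,0):y0+195,x0:x0+120],None,fx=3,fy=3,interpolation=cv2.INTER_CUBIC))
E
```

```text
46.4667
223 25
```

View pics/z11.png

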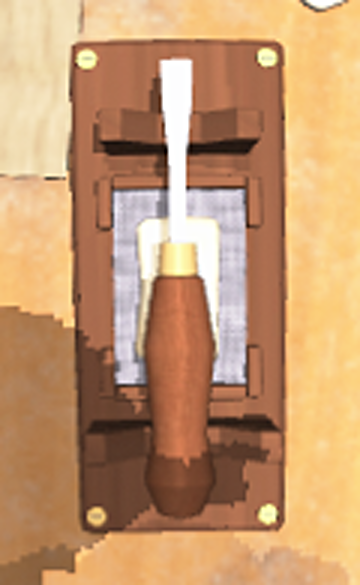

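```bash
python3 - <<'E'
from h import *
T=np.load('pics/w11.npy');t=np.radians(DT[2])
P=lambda c,z:wrist((np.array(c)+.5)/3-.5+np.array([223,25]),z,T)[:2]
for n,c,z in(('tip',(176,60),.041),('end',(180,517),.041),('s',(86,59),.013),('s',(267,58),.013),('s',(96,515),.013),('s',(268,513),.013),('off far',(178,219),.023)):
    d=P(c,z)+[0,.001]-np.array(DT[:2]);print(n,(d@[np.cos(t),np.sin(t)]).round(4),(d@[-np.sin(t),np.cos(t)]).round(4))
E
```

```text
tip 0.0009 -0.072
end 0.0014 0.0719
s 0.0304 -0.0794
s -0.0298 -0.0792
s 0.0303 0.0778
s -0.0297 0.0779
off far 0.0007 -0.0228
```

```bash
python3 - <<'E'
from cell import bot
print(bot.read_ft_force(),bot.read_clock()); print(bot.close_job())
E
```

```text
[ 0.42716998 -0.23006565  0.51206954] 46.4667
the job is handed in; nothing more can be done
None
```

Both kits are made up in the order you asked and the job is handed in, at about 46 s on the robot's clock.

- **Carving kit (dark tray):** the bone offcut lies in the nest. The dark-handled chisel lies over it, with the handle in the wide saddle and the blade in the slot. My last close view puts it about 1 mm off centre, both sideways and along the tray, and within about 1° of square. An earlier, more slanted view had suggested about 2 mm off at the handle end. I took the later view, from more directly above, as the better one and left the chisel as it was.
- **Polishing kit (pale tray):** the bone strip lies centred in the nest, within about 1–2° of square; its sides taper slightly. The handpiece lies over it on both saddles, about 1 mm off centre. The felt wheel lies flat in the round pocket, about 2 mm off centre.

Each piece touched down within about 0.5 mm of its expected height. I judged by eye that everything is fully down, from the wrist and side pictures, not by measuring it. The pale-handled chisel and the fin-shaped blank were not touched. The gripper was clear of everything when I handed in.

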